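# Hang the glaze ladle in its pail

## Robot

A 6-joint arm with a two-finger parallel gripper is mounted at the origin on the work surface; the furniture and walls round the work are solid. World frame = base frame: x ahead of the robot, y to its left, z up, the work surface at z = 0. Lengths are in m, angles in rad, forces in N, time in s.
With the tool pointing down it reaches from about 0.375 to 0.9 m from the base axis. Payload 3.1 kg.
Tool frame: the origin (TCP) lies between the finger pads; the fingertips stand manip.finger_overhang ahead of it and the grasp point (between the pads) lies 5 mm behind it (manip.finger_overhang is the distance from the TCP to the fingertips, in m); z points along the fingers, y is the line along which they close (so a half turn about z gives the same grasp; the last joint's range is limited). The gripper opens to 85 mm and grips with 20 to 120 N. Pads are 22 mm wide; open, the fingers measure 114 mm over their backs; the gripper's body (76 mm by 85 mm) begins 54 mm behind the grasp point. The pads swing forward as they close: fully open they stand 13 mm farther back than shut.
Start: joints at [-1.524, 0.527, 1.433, -0, 1.181, -0.178], TCP at [0.139, -0.609, 0.245] pointing down, gripper open.
Joint ranges: [-3.08, 3.08], [-0.75, 2.2], [0.22, 2.44], [-1.43, 4.57], [0, 2.65], [-2.85, 2.85]. Speed limits (rad/s): [2.79, 2.79, 3.14, 3.14, 3.14, 3.14].

## Interface

Orientations are given as a unit quaternion [x, y, z, w].
In Python, from station import manip gives the robot as it stands.
- The arm moves only by the tool drive_tool, never from a script. Its argument "plan" is a list of rows, each a list of 7 numbers: the shift along the tool's x, y, z in m, then the turn, a rotation vector about the tool's x, y, z in degrees, then the opening, from -1 (shut) to 1 (fully open). In form: [[x, y, z, wx, wy, wz, gripper], ...]. A call has 1 to 10 rows; each row shifts and turns the commanded pose from where the row before left it, along the tool's axes as they then stand; what a row does not reach is not made up. A row lasts 1/10 s, in which the tool goes at most 50 mm and 8.59 degrees, less where a joint would pass 70% of its speed; a pose out of reach is approached as far as the arm can. A call is refused whole if a number of a shift passes 0.05 or a number of a turn 8.59, either way. A call with a gripper value outside its range is refused whole. The fingers move at their own pace and stop on an object; "newtons" is the grip in N (left out, the last holds). Time passes only in rows, so rows that do not move let the fingers close. It gives the time, the measured TCP pose, the force, the opening and the grip force at its end, in the units of the state.
- manip.sense(): the state, without advancing time (a new reading comes with each control period).
- manip.snapshot(name): name is "scene" or "top" or "wrist"; returns a dict with "image" (480x640x3 uint8, red, green, blue), "z_map" (480x640 float32, m along the optical axis (not along the pixel's ray), 0 where there is no reading), "fov_y" (degrees; the focal length in pixels is half the picture's height over the tangent of half this angle, whatever the lens; pixels are square), "cx", "cy" (the principal point, pixels), "extrinsics" (4x4, takes a point from camera to world coordinates); the wrist camera has in their place "mount" (4x4, takes a point from camera to tool coordinates, whose origin is the TCP and whose axes are the flange's). Camera axes: x right, y up, looking along -z (the intrinsics and any distortion apply to the point x, -y, -z); pixel columns grow to the right and rows downward; lengths in m; the calibration is good to about 2 mm. The wrist camera is an equidistant fisheye: a pixel r from the principal point sees the ray r / f radians off the axis. A picture is of the moment at which its call begins: read the wrist's pose just before it.
- manip.sign_off(): hands the job in; it is judged then, once.
The state is a dict: "t": time; "q": joint angles; "qd": joint speeds; "tau": joint torques, N m; "tcp_pos": TCP position; "tool_rot": TCP orientation; "force": force on the tool from outside, world axes, zero at the start; "ft_torque": the same for the moment, N m; "finger_gap": opening from 0.0 (shut) to 1.0 (fully open); "gripper_force": force on a finger pad.
Only numpy, scipy, OpenCV 4.12 (cv2) and the standard library are available. Lean on these libraries where they do the work, as an engineer would, in place of code of your own. Each camera call takes 0.05 s, during which the arm holds its last target. There are 200 camera calls.

## Task

The glaze ladle has been left leaning in the wooden tool caddy. Take it out by its wooden grip and hang it upright in the enamel pail: bowl inside, its sprung hook pressed fully home over the rolled rim on the side away from the fallen bail, then let go. Press no harder than the spring needs, do not shove or tip the pail or upset the caddy, and leave the other pots where they stand.

Things in the scene. Friction and masses are not known exactly. Their poses are not given: they have to be found in the camera images.
- ladle: Glaze ladle, 196 mm, 0.22 kg. Origin on the handle's axis; z along the handle to the grip's free end, +x hook side, -x bowl side. Flat stem x +-2, y +-7 mm, z -72 to 31. A hook is clamped on the stem by a thumbscrew, its bridge's underside anywhere from z -8 to 20 mm (not reported). Starts in the caddy, bowl down, leaning 37 deg to the caddy's -x, hook side up: lift it straight up 135 mm.
- ladle_grip (a point): Middle of the free part of the wooden grip, at ladle z 78 mm. The grip is 22 mm across ladle x, 18 mm across ladle y, and runs from z 36 to z 108 mm.
- ladle_bowl (a point): Point inside the ladle's round bowl, at ladle x -33.5, z -70 mm. Bowl 62 mm wide, 32 mm deep, axis along ladle z, mouth at z -56, bottom at z -88 mm.
- spring_leg (a joint): Bend of the hook's 14 mm wide spring leg, rad; 0 relaxed. From the bridge (x to 11.5) it leans in to a knee 10.5 mm below the bridge (4.8 mm free to the stem), then flares to its tip 31 mm below (12.4 mm free). The 7 mm rim bears on it from 15 mm above home, bends it to 0.2 for 8-16 N down with the stem on the rim (more if held off); it snaps under, back below 0.15, and the bridge stops hard.
- pail: White enamel pail, open top, 130 mm high, about 1 kg, loose. Origin at the centre of its underside, z up. Wall 3 mm; blue rolled rim 7 mm thick, middle line on a 95 mm radius (91.5 inside, 98.5 outside), top at z 130. Ears at +-y; the wire bail with its wooden roll lies dropped on the -x side, so the +x side is free. Home, the ladle's axis is about 90 mm from the pail's.
- pail_rim (a point): Centre of the pail's mouth, level with the top of the rim (130 mm above the pail's origin).
- caddy: Open wooden tool caddy, 96 x 146 mm, 130 mm high, 1.4 kg, loose. Origin under the centre of the ladle's compartment (inside 80 mm along x, 70 along y, floor at z 8), z up. The other compartment, on the +y side, holds two ribs that rise at most 20 mm above its walls. The ladle leans over the -x wall.
- blue_mug: Stoneware mug with a blue rim, 132x110x93 mm, to be left alone. Origin at the centre of its underside.
- dark_bowl: Dark purple tea bowl, 128x127x84 mm, to be left alone. Origin at the centre of its underside.
- amber_bowl: Pale tea bowl with an amber rim, 130x133x78 mm, to be left alone. Origin at the centre of its underside.

How it is judged:
By the outcome, as a careful person would: the job done as asked, in the order asked, and still so for the second after the job is handed in, with the robot touching nothing.
It also fails if it takes over 48 s, if anything falls off the work surface, if the arm or the gripper's body presses on something with over 40 N, if the wrist force passes 120 N, or if a joint passes its speed limit or range.

## Working session

There is one attempt and no reset: what is moved stays moved. The work goes in short steps, Python scripts to look and compute and a tool call to move; the robot and the scene stay as the last step left them, time stands still between calls to the robot, and variables do not carry over. Pictures are saved under pics/ and viewed, at most 10 in all, crops included, and the job is handed in when it is done.

Besides the shell and the picture viewer there is one more tool, called as a command line: name --pt "numbers of a row" for each row, then --argument value for the rest. drive_tool: Moves the arm, as the interface text tells. Its arguments: {"type":"object","properties":{"plan":{"type":"array"},"newtons":{"type":"number"}},"required":["plan"]}

```bash
ls; mkdir -p pics
cat > h.py <<'E'
import numpy as np,cv2
from station import manip
def cloud(d):
    f=240/np.tan(np.radians(d["fov_y"])/2)
    v,u=np.mgrid[0:480,0:640]; z=d["z_map"]
    P=np.stack([(u-d["cx"])/f*z,-(v-d["cy"])/f*z,-z],-1)
    E=np.array(d["extrinsics"]); W=P@E[:3,:3].T+E[:3,3]
    W[z<=0]=np.nan
    return W
E
python3 - <<'E'
from h import *
s=manip.sense();print(s);print(manip.finger_overhang)
for n in("scene","top"):
    d=manip.snapshot(n);np.savez("pics/%s0.npz"%n,**d)
    cv2.imwrite("pics/%s0.png"%n,d["image"][:,:,::-1]);print(n,d["fov_y"],d["cx"],d["cy"],d["extrinsics"], [k for k in d])
E
```

```text
pics
{'t': 0.0, 'q': array([-1.52448941e+00,  5.28471844e-01,  1.43392902e+00, -1.13654603e-05,
        1.18135653e+00, -1.78487231e-01]), 'qd': array([-4.44520237e-05, -9.21309605e-04,  5.64528149e-04,  2.64116710e-03,
       -2.43242324e-04, -4.72214713e-04]), 'tau': array([ 2.96210537e-04, -4.42349946e+01, -1.78027225e+01, -1.95611792e-04,
        8.42149981e-03, -5.75095044e-06]), 'tcp_pos': array([ 0.13931721, -0.60856802,  0.24432158]), 'tool_rot': array([ 9.93689271e-01,  1.12162652e-01,  6.62385929e-05, -1.08035496e-03]), 'force': array([0.14536669, 0.21617866, 0.47914336]), 'ft_torque': array([ 0.00807832,  0.02021974, -0.01551804]), 'gripper_force': 0.0, 'finger_gap': 1.0008988804094014}
0.014
scene 52.06292744009623 321.2835636320024 243.14880661506595 [[-0.71123398  0.53024494 -0.46150464  0.04661712]
 [-0.70276584 -0.52110115  0.48432817  0.47929373]
 [ 0.01632196  0.66880034  0.74326287  0.90576041]
 [ 0.          0.          0.          1.        ]] ['image', 'z_map', 'fov_y', 'cx', 'cy', 'extrinsics']
top 43.1226956996523 322.1811319395137 242.18270696706867 [[ 0.02944995  0.98103912 -0.19155926  0.23763823]
 [-0.99950443  0.03103384  0.00527284 -0.01311219]
 [ 0.01111768  0.19130904  0.98146689  1.44306289]
 [ 0.          0.          0.          1.        ]] ['image', 'z_map', 'fov_y', 'cx', 'cy', 'extrinsics']
```

View pics/scene0.png

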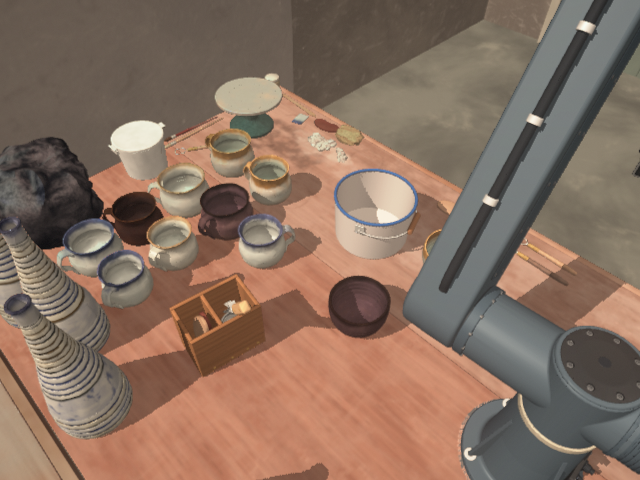

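View pics/top0.png

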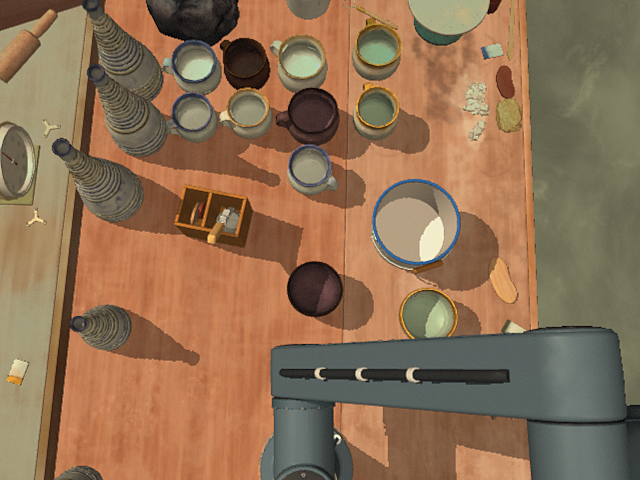

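The scene view shows the caddy near (220,325) with the ladle grip at about (240,308), and the pail near (375,210) with its bail towards (410,225). In the top view the caddy is at (213,215), the grip at (217,230) leaning down the image, the pail rim is centred near (416,222) and the bail is at about (415,265).

Run:
```python
from h import *
ims=[]
for n,(x0,y0,w,h) in {"scene":(160,265,120,110),"top":(165,175,120,110)}.items():
    d=dict(np.load("pics/%s0.npz"%n)); W=cloud(d); im=d["image"]; hsv=cv2.cvtColor(im,cv2.COLOR_RGB2HSV)
    # pail rim: blue at z .115-.135
    bl=(hsv[...,0]>100)&(hsv[...,0]<130)&(hsv[...,1]>90)&(W[...,2]>.115)&(W[...,2]<.15)
    P=W[bl]; P=P[(P[:,1]<-.1)] 
    print(n,"rim px",len(P))
    if len(P)>20:
        A=np.c_[2*P[:,:2],np.ones(len(P))]; c=np.linalg.lstsq(A,(P[:,:2]**2).sum(1),rcond=None)[0]
        r=np.sqrt(c[2]+c[0]**2+c[1]**2); print("circle",c[:2],r,np.percentile(P[:,2],[5,50,95]))
    # caddy region cloud above .1
    sub=W[y0:y0+h,x0:x0+w]; 
    hs=hsv[y0:y0+h,x0:x0+w]
    m=(sub[...,2]>.118)&(sub[...,2]<.140)
    print("caddy top rect",cv2.minAreaRect(sub[m][:,:2].astype(np.float32)*1000), m.sum())
    m=(sub[...,2]>.145)
    q=sub[m]; print("high pts",m.sum(), q.mean(0) if len(q) else 0)
    np.save("pics/hi_%s.npy"%n,q)
    ims.append(cv2.resize(im[y0:y0+h,x0:x0+w],(400,367),interpolation=cv2.INTER_CUBIC))
    # bail: pixels outside pail radius
    if n=="top":
        for a in ((370,180,100,100),): ims2=cv2.resize(im[170:280,360:480],(400,367),interpolation=cv2.INTER_CUBIC)
cv2.imwrite("pics/crop0.png",np.hstack(ims)[:,:,::-1]);cv2.imwrite("pics/crop1.png",ims2[:,:,::-1])
```

```text
scene rim px 372
circle [ 0.54636903 -0.22430585] 0.09458955584072448 [0.12579282 0.12832084 0.13085849]
caddy top rect ((556.2208251953125, 232.46658325195312), (146.28839111328125, 99.38652038574219), 80.54681396484375) 1601
high pts 200 [0.48784088 0.21722685 0.18220837]
top rim px 645
circle [ 0.54865316 -0.22709747] 0.09469003050550157 [0.12447672 0.12897534 0.13347704]
caddy top rect ((558.5390014648438, 229.696044921875), (147.0655059814453, 97.77762603759766), 80.5925521850586) 1132
high pts 211 [0.49688703 0.20738389 0.17802777]
```

View pics/crop0.png

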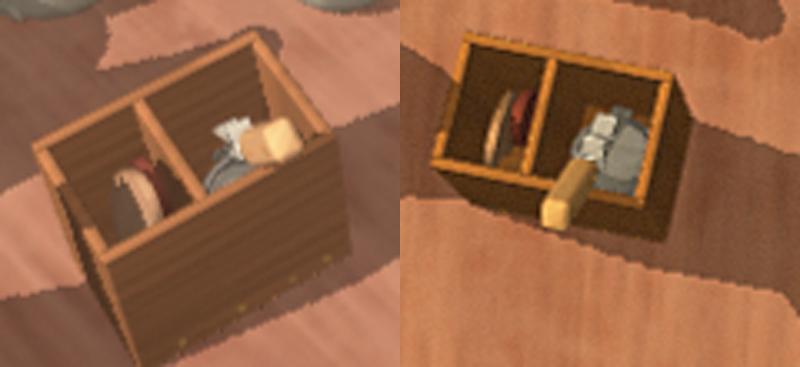

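View pics/crop1.png

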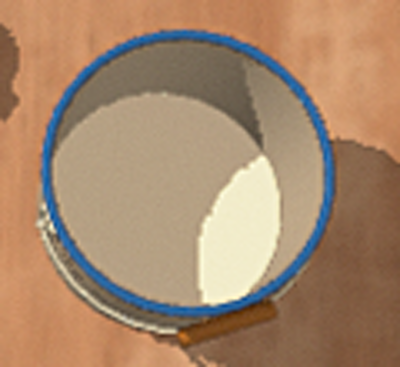

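The crops show the grip leaning over the caddy's -x wall, with its tip at crop pixel (555,215), the hook at (603,120) and the ribs in the left compartment. The bail roll lies at (228,322) in the pail crop, with an ear at about (45,215).

```bash
cat >> h.py <<'E'
from scipy.spatial.transform import Rotation as R
def rows(p1,R1,n,start=None):
    """n identical rows from the present (or given) pose to pose p1,R1"""
    if start is None:
        s=manip.sense(); start=(s["tcp_pos"],R.from_quat(s["tool_rot"]))
    p0,R0=start; rel=R0.inv()*R1; w=rel.as_rotvec()/n; st=R.from_rotvec(w)
    S=np.zeros((3,3)); C=R.identity()
    for k in range(n): S+=C.as_matrix(); C=C*st
    s=np.linalg.solve(S,R0.inv().apply(np.array(p1)-p0))
    print(n,"x",np.round(s,4).tolist()+np.round(np.degrees(w),2).tolist())
E
python3 - <<'E'
from h import *
PC=np.array([.5475,-.2257])
for n in("scene","top"):
    d=dict(np.load("pics/%s0.npz"%n)); W=cloud(d); im=d["image"]; hsv=cv2.cvtColor(im,cv2.COLOR_RGB2HSV)
    # bail roll: brown saturated, outside pail
    dx=W[...,:2]-PC; r=np.hypot(dx[...,0],dx[...,1])
    m=(r>.099)&(r<.14)&(W[...,2]>.02)&(W[...,2]<.125)
    mb=m&(hsv[...,0]<20)&(hsv[...,1]>120)
    q=dx[mb]; print(n,"roll",mb.sum(),q.mean(0),np.degrees(np.arctan2(*q.mean(0)[::-1])))
    mw=m&~mb; a=np.degrees(np.arctan2(dx[mw][:,1],dx[mw][:,0])); print("bail ang",np.percentile(a%360,[1,5,50,95,99]))
    # grip
    q=np.load("pics/hi_%s.npy"%n); c=q.mean(0); u,s,v=np.linalg.svd(q-c); a=v[0]*np.sign(v[0][2])
    t=(q-c)@a; print("grip dir",a,"lean",np.degrees(np.arccos(a[2])),"az",np.degrees(np.arctan2(a[1],a[0])),"c",c,"t",np.percentile(t,[0,2,50,98,100]))
    print("end",q[t>np.percentile(t,90)].mean(0), "zmax",q[:,2].max())
    # grip tip & lateral extents in expected frame
    ca=np.radians(-9.5); x=np.array([np.cos(ca),np.sin(ca),0]); y=np.array([-np.sin(ca),np.cos(ca),0]); L=np.radians(37)
    lz=-np.sin(L)*x+np.cos(L)*np.array([0,0,1]); lx=np.cos(L)*x+np.sin(L)*np.array([0,0,1]); ly=np.cross(lz,lx)
    B=np.c_[lx,ly,lz]; Q=q@B
    print("ladle-frame extents: x",np.percentile(Q[:,0],[2,50,98]),"y",np.percentile(Q[:,1],[2,25,50,75,98]),"z",np.percentile(Q[:,2],[1,50,98]))
    for z in np.arange(Q[:,2].max()-.075,Q[:,2].max(),.01):
        k=abs(Q[:,2]-z)<.005
        if k.sum()>3: print("  z%.3f n%d x %.4f..%.4f y %.4f..%.4f"%(z,k.sum(),*np.percentile(Q[k,0],[3,97]),*np.percentile(Q[k,1],[3,97])))
E
```

```text
scene roll 95 [-0.09801793 -0.02943165] -163.28666998888727
bail ang [105.35707405 107.25464621 139.2206693  218.58563624 224.92559857]
grip dir [-0.67084703 -0.02690818  0.74110742] lean 42.17416353227798 az -177.70305439282794 c [0.48784088 0.21722685 0.18220837] t [-0.05073587 -0.04774778  0.01069315  0.01665966  0.01780462]
end [0.4767256  0.2141043  0.19374926] zmax 0.1988384321951543
ladle-frame extents: x [0.45432376 0.46553485 0.47495229] y [0.28386754 0.29046788 0.29646022 0.29954934 0.30053432] z [-0.17162415 -0.11160511 -0.10634838]
  z-0.170 n7 x 0.4677..0.4750 y 0.2881..0.2995
  z-0.160 n13 x 0.4590..0.4744 y 0.2965..0.3002
  z-0.150 n14 x 0.4553..0.4750 y 0.2913..0.3004
  z-0.140 n14 x 0.4542..0.4738 y 0.2971..0.3007
  z-0.130 n15 x 0.4580..0.4750 y 0.2896..0.3007
  z-0.120 n18 x 0.4564..0.4748 y 0.2950..0.3006
  z-0.110 n119 x 0.4545..0.4740 y 0.2838..0.2997
top roll 137 [-0.09475682 -0.03729918] -158.51388361933365
bail ang [ 12.42018065 110.22666432 164.41831727 282.93529643 345.12258716]
grip dir [-0.6652377   0.15454114  0.73046276] lean 43.07479713005199 az 166.9216141974533 c [0.49688703 0.20738389 0.17802777] t [-0.04412296 -0.0419278   0.0046409   0.02617197  0.02882458]
end [0.47986965 0.212735   0.19635793] zmax 0.20235156529838627
ladle-frame extents: x [0.45700427 0.47386848 0.47816201] y [0.2795843  0.2816545  0.28614181 0.2909096  0.29582671] z [-0.17433353 -0.12688547 -0.10590168]
  z-0.178 n6 x 0.4747..0.4771 y 0.2817..0.2925
  z-0.168 n18 x 0.4626..0.4780 y 0.2796..0.2948
  z-0.158 n22 x 0.4632..0.4778 y 0.2796..0.2954
  z-0.148 n27 x 0.4605..0.4779 y 0.2798..0.2951
  z-0.138 n20 x 0.4620..0.4764 y 0.2794..0.2934
  z-0.128 n24 x 0.4632..0.4786 y 0.2798..0.2948
  z-0.118 n27 x 0.4605..0.4771 y 0.2799..0.2948
  z-0.108 n67 x 0.4567..0.4770 y 0.2805..0.2963
```

```bash
cat >> h.py <<'E'
ca=np.radians(-9.5); L=np.radians(37); Z=np.array([0,0,1.])
cx_=np.array([np.cos(ca),np.sin(ca),0])
lz=-np.sin(L)*cx_+np.cos(L)*Z; lx=np.cos(L)*cx_+np.sin(L)*Z; ly=np.cross(lz,lx)
B=np.c_[lx,ly,lz]; Rg=R.from_matrix(np.c_[lx,-ly,-lz])
O=B@np.array([.4655,.290,-.214])
E
python3 - <<'E'
from h import *
s=manip.sense(); R0=R.from_quat(s["tool_rot"])
g=O+.073*lz; pre=g+.11*lz; w=np.array([.45,-.05,.36])
print("O",O,"grasp",g,"pre",pre,"tips",g-.014*lz)
rows(w,R0,14); rows(pre,Rg,10,(w,R0)); rows(g,Rg,5,(pre,Rg))
E
```

```text
O [0.54155226 0.20340771 0.10923689] grasp [0.49822228 0.21065866 0.16753729] pre [0.43293051 0.22158476 0.25538719] tips [0.50653214 0.20926807 0.15635639]
14 x [0.0305, -0.034, -0.0082, 0.0, 0.0, 0.0]
10 x [-0.0032, -0.0278, 0.0096, -0.73, 3.65, 2.16]
5 x [0.0, -0.0, 0.022, 0.0, 0.0, 0.0]
```

drive_tool --pt "0.03 -0.034 -0.0085 0 0 0 1" --pt "0.0305 -0.034 -0.0085 0 0 0 1" --pt "0.0305 -0.034 -0.0085 0 0 0 1" --pt "0.0305 -0.034 -0.0085 0 0 0 1" --pt "0.0305 -0.034 -0.0085 0 0 0 1" --pt "0.0305 -0.034 -0.0085 0 0 0 1" --pt "0.0305 -0.034 -0.0085 0 0 0 1" --pt "0.0305 -0.034 -0.0085 0 0 0 1" --pt "0.0305 -0.034 -0.0085 0 0 0 1" --pt "0.0305 -0.034 -0.0085 0 0 0 1"

```text
t: 1.1
tcp_pos: [0.3607, -0.208, 0.3305]
tool_rot: [0.994, 0.112, -0.0, -0.0]
force: [0.8, -0.9, 0.7]
finger_gap: 1.004
gripper_force: 0.0
```

drive_tool --pt "0.0305 -0.034 -0.0085 0 0 0 1" --pt "0.0305 -0.034 -0.0085 0 0 0 1" --pt "0.0305 -0.034 -0.0085 0 0 0 1" --pt "0.0305 -0.034 -0.0085 0 0 0 1" --pt "0 0 0 0 0 0 1"

```text
t: 1.6
tcp_pos: [0.451, -0.0458, 0.3653]
tool_rot: [0.993, 0.116, 0.002, -0.0]
force: [-0.7, -0.6, -0.4]
finger_gap: 1.002
gripper_force: 0.0
```

drive_tool --pt "-0.0032 -0.0278 0.0096 -0.73 3.65 2.16 1" --pt "-0.0032 -0.0278 0.0096 -0.73 3.65 2.16 1" --pt "-0.0032 -0.0278 0.0096 -0.73 3.65 2.16 1" --pt "-0.0032 -0.0278 0.0096 -0.73 3.65 2.16 1" --pt "-0.0032 -0.0278 0.0096 -0.73 3.65 2.16 1" --pt "-0.0032 -0.0278 0.0096 -0.73 3.65 2.16 1" --pt "-0.0032 -0.0278 0.0096 -0.73 3.65 2.16 1" --pt "-0.0032 -0.0278 0.0096 -0.73 3.65 2.16 1" --pt "-0.0032 -0.0278 0.0096 -0.73 3.65 2.16 1" --pt "-0.0032 -0.0278 0.0096 -0.73 3.65 2.16 1"

```text
t: 2.6
tcp_pos: [0.4259, 0.1809, 0.2704]
tool_rot: [0.959, -0.058, 0.275, 0.034]
force: [0.0, -0.1, 0.4]
finger_gap: 1.001
gripper_force: 0.0
```

Run:
```python
from h import *
g=O+.073*lz; pre=g+.11*lz
s=manip.sense(); print(s["t"],s["tcp_pos"]-pre,(R.from_quat(s["tool_rot"]).inv()*Rg).as_rotvec(degrees=True),s["q"])
d=manip.snapshot("wrist"); np.savez("pics/w0.npz",**d); print(d["fov_y"],d["cx"],d["cy"],d["mount"])
cv2.imwrite("pics/w0.png",d["image"][:,:,::-1])
rows(g,Rg,5)
```

```text
2.6 [-0.00702866 -0.04071064  0.01504726] [0.40063769 4.87747189 2.71583062] [ 0.31749066  0.18372565  2.09992336 -0.65042006  0.434922    2.54690176]
65.70646984690485 324.8201357356899 234.42812021034058 [[-7.75510974e-04  9.53134773e-01  3.02545042e-01  7.66930563e-02]
 [ 9.99999599e-01  6.03908700e-04  6.60742214e-04 -3.58851461e-04]
 [ 4.47066797e-04  3.02545434e-01 -9.53134860e-01 -1.29756393e-01]
 [ 0.00000000e+00  0.00000000e+00  0.00000000e+00  1.00000000e+00]]
5 x [-0.0001, -0.0082, 0.0243, 0.07, 0.98, 0.52]
```

View pics/w0.png

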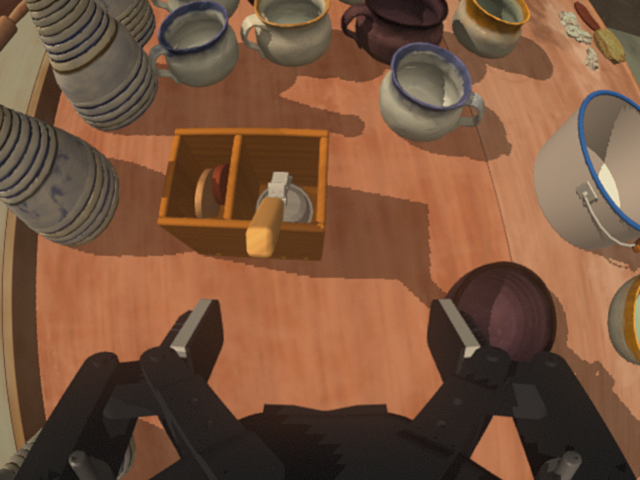

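The wrist view shows the grip tip at about (262,240), the hook at (280,185) and the caddy rim spanning (165..328, 130..225). The arm lagged the command, so I'll finish the approach and then refine with this camera.

Run:
```python
from h import *
rows(O+.183*lz,Rg,5)
```

```text
5 x [-0.0012, -0.0081, 0.0023, 0.07, 0.98, 0.52]
```

drive_tool --pt "-0.0012 -0.008 0.0023 0 1 0.5 1" --pt "-0.0012 -0.008 0.0023 0 1 0.5 1" --pt "-0.0012 -0.008 0.0023 0 1 0.5 1" --pt "-0.0012 -0.008 0.0023 0 1 0.5 1" --pt "-0.0012 -0.008 0.0023 0 1 0.5 1" --pt "0 0 0 0 0 0 1" --pt "0 0 0 0 0 0 1"

```text
t: 3.35
tcp_pos: [0.4395, 0.215, 0.2716]
tool_rot: [0.949, -0.074, 0.306, 0.027]
force: [0.5, -0.1, -0.4]
finger_gap: 1.001
gripper_force: 0.0
```

```bash
cat >> h.py <<'E'
def wcloud(d,s):
    f=240/np.tan(np.radians(d["fov_y"])/2)
    v,u=np.mgrid[0:480,0:640]; z=d["z_map"]; x=u-d["cx"]; y=v-d["cy"]; r=np.hypot(x,y)+1e-9; k=np.tan(r/f)/r
    P=np.stack([x*k*z,-y*k*z,-z],-1); M=np.array(d["mount"])
    T=P@M[:3,:3].T+M[:3,3]
    W=R.from_quat(s["tool_rot"]).apply(T.reshape(-1,3)).reshape(T.shape)+s["tcp_pos"]
    W[z<=0]=np.nan; return W,T
E
python3 - <<'E'
from h import *
g=O+.073*lz; pre=g+.11*lz
s=manip.sense(); print(s["t"],s["tcp_pos"]-pre,(R.from_quat(s["tool_rot"]).inv()*Rg).as_rotvec(degrees=True),s["q"])
d=manip.snapshot("wrist"); W,T=wcloud(d,s); hsv=cv2.cvtColor(d["image"],cv2.COLOR_RGB2HSV)
m=(W[...,2]>.14)&(W[...,2]<.215)&(np.hypot(W[...,0]-.49,W[...,1]-.213)<.06)
Q=(W[m]-O)@B*1000; Tm=T[m]*1000
print(m.sum(),"ladle-frame (should be x+-11,y+-9,z..108)")
for z in range(50,112,8):
    k=abs(Q[:,2]-z)<4
    if k.sum()>5: print(z,k.sum(),np.percentile(Q[k,0],[3,97]).round(1),np.percentile(Q[k,1],[3,97]).round(1), "tool y",np.percentile(Tm[k,1],[3,97]).round(1),"x",np.percentile(Tm[k,0],[3,97]).round(1))
print(np.nanmax(Q[:,2]))
# caddy rim
m=(W[...,2]>.12)&(W[...,2]<.138)&(np.hypot(W[...,0]-.557,W[...,1]-.23)<.1)
print(cv2.minAreaRect(W[m][:,:2].astype(np.float32)*1000))
rows(g,Rg,6)
E
```

```text
3.35 [ 0.00653498 -0.00654964  0.01620619] [-0.03612326  1.18213243  0.51389149] [ 0.4128385   0.22977266  2.06953854 -0.85369197  0.43788726  2.85320665]
1520 ladle-frame (should be x+-11,y+-9,z..108)
50 66 [ 6.5 11.3] [-8.8  8.1] tool y [-13.5   3.5] x [-6.3 -1.6]
58 83 [ 6.6 11.6] [-8.3  8.5] tool y [-13.9   3. ] x [-6.4 -1.4]
66 82 [ 7.3 11.6] [-7.9  7.7] tool y [-13.1   2.5] x [-5.7 -1.5]
74 87 [ 6.6 11.5] [-8.5  8.3] tool y [-13.7   3.1] x [-6.8 -1.8]
82 106 [ 7.9 11.7] [-7.7  7.3] tool y [-12.7   2.4] x [-5.5 -1.8]
90 99 [ 7.2 11.4] [-8.3  8.3] tool y [-13.7   2.9] x [-6.5 -2.2]
98 144 [-1.5 11.6] [-8.  9.] tool y [-14.5   2.6] x [-15.3  -2.2]
106 787 [-7.9 10.4] [-7.7  8.2] tool y [-13.6   2.2] x [-21.8  -3.5]
108.46264479245734
((557.2528076171875, 230.85935974121094), (146.4695281982422, 97.06426239013672), 80.39994812011719)
6 x [-0.0023, -0.0009, 0.0198, -0.0, 0.2, 0.09]
```

The ladle pose holds up well: the grip comes out centred in its predicted frame. However, joint 6 is at its limit, so I'll take the grasp with the tool turned half a turn.

drive_tool --pt "0 0 0 0 0 -8 1" --pt "0 0 0 0 0 -8 1"

```text
t: 3.6
tcp_pos: [0.4389, 0.2149, 0.2711]
tool_rot: [0.95, 0.061, 0.299, 0.07]
force: [-0.6, 0.4, 0.1]
finger_gap: 1.004
gripper_force: 0.0
```

```bash
cat >> h.py <<'E'
Rf=R.from_matrix(np.c_[-lx,ly,-lz])
E
python3 - <<'E'
from h import *
s=manip.sense(); print(s["t"],s["q"],s["tcp_pos"])
pre=O+.183*lz
rel=(R.from_quat(s["tool_rot"]).inv()*Rf).as_rotvec(degrees=True); print(rel)
E
```

```text
3.6 [ 0.41298951  0.23006601  2.07066518 -0.8541606   0.43768247  2.5685356 ] [0.43890107 0.21487126 0.27109156]
[  -1.75803697   -0.27242534 -163.10933959]
```

drive_tool --pt "0 0 0 0 0 -8.5 1" --pt "0 0 0 0 0 -8.5 1" --pt "0 0 0 0 0 -8.5 1" --pt "0 0 0 0 0 -8.5 1" --pt "0 0 0 0 0 -8.5 1" --pt "0 0 0 0 0 -8.5 1" --pt "0 0 0 0 0 -8.5 1" --pt "0 0 0 0 0 -8.5 1" --pt "0 0 0 0 0 -8.5 1" --pt "0 0 0 0 0 -8.5 1"

```text
t: 4.6
tcp_pos: [0.4389, 0.2149, 0.2711]
tool_rot: [0.659, 0.687, 0.173, 0.254]
force: [0.2, 0.3, -0.6]
finger_gap: 1.001
gripper_force: 0.0
```

drive_tool --pt "0 0 0 0 0 -8.5 1" --pt "0 0 0 0 0 -8.5 1" --pt "0 0 0 0 0 -8.5 1" --pt "0 0 0 0 0 -8.5 1" --pt "0 0 0 0 0 -8.5 1" --pt "0 0 0 0 0 -8.5 1" --pt "0 0 0 0 0 -8.5 1" --pt "0 0 0 0 0 -8.5 1" --pt "0 0 0 0 0 -8.5 1" --pt "0 0 0 0 0 0 1"

```text
t: 5.6
tcp_pos: [0.4389, 0.2149, 0.2711]
tool_rot: [0.095, 0.947, -0.02, 0.306]
force: [-0.4, 0.1, -0.1]
finger_gap: 1.003
gripper_force: 0.0
```

Run:
```python
from h import *
s=manip.sense(); print(s["t"],s["q"],(s["tcp_pos"]-O)@B, s["force"])
print((R.from_quat(s["tool_rot"]).inv()*Rf).as_rotvec(degrees=True))
rows(O+.165*lz,Rf,4)
```

```text
5.6 [ 0.41308377  0.23014819  2.07063869 -0.85428999  0.43768887 -0.24412481] [ 0.01502347 -0.00559634  0.19131504] [-0.35240473  0.12011197 -0.05032346]
[-0.01260536 -1.23600373 -1.95229488]
4 x [0.0037, 0.0013, 0.0066, -0.0, -0.31, -0.49]
```

drive_tool --pt "0.0037 0.0013 0.0066 0 -0.3 -0.5 1" --pt "0.0037 0.0013 0.0066 0 -0.3 -0.5 1" --pt "0.0037 0.0013 0.0066 0 -0.3 -0.5 1" --pt "0.0037 0.0013 0.0066 0 -0.3 -0.5 1" --pt "0 0 0 0 0 0 1" --pt "0 0 0 0 0 0 1"

```text
t: 6.2
tcp_pos: [0.4436, 0.22, 0.2411]
tool_rot: [0.079, 0.945, -0.026, 0.316]
force: [-0.0, 0.1, 0.3]
finger_gap: 0.996
gripper_force: 0.0
```

Run:
```python
from h import *
s=manip.sense(); print(s["t"],s["q"],(s["tcp_pos"]-O)@B, s["force"])
rows(O+.073*lz,Rf,6)
```

```text
6.2 [ 0.42826761  0.3066627   2.10384678 -1.12053725  0.38309213  0.01486196] [3.75519080e-05 1.74370980e-04 1.65054662e-01] [-0.01562041  0.134889    0.31029298]
6 x [-0.0, -0.0, 0.0153, -0.0, -0.01, -0.0]
```

drive_tool --pt "0 0 0.015 0 0 0 1" --pt "0 0 0.015 0 0 0 1" --pt "0 0 0.016 0 0 0 1" --pt "0 0 0.016 0 0 0 1" --pt "0 0 0.015 0 0 0 1" --pt "0 0 0.015 0 0 0 1" --pt "0 0 0 0 0 0 1" --pt "0 0 0 0 0 0 1"

```text
t: 7.0
tcp_pos: [0.5022, 0.2158, 0.1784]
tool_rot: [0.079, 0.948, -0.029, 0.308]
force: [0.5, -0.4, -0.0]
finger_gap: 0.998
gripper_force: 0.0
```

Run:
```python
from h import *
s=manip.sense(); print(s["t"],s["q"],(s["tcp_pos"]-O)@B, s["force"])
print((R.from_quat(s["tool_rot"]).inv()*Rf).as_rotvec(degrees=True))
```

```text
7.0 [ 0.35817863  0.48572207  2.05215156 -1.42976986  0.30831673  0.2889745 ] [0.00893443 0.00572203 0.0798159 ] [ 0.45641431 -0.35520393 -0.03923941]
[-0.40344083 -0.96408865  0.07142589]
```

Joint 4 met its limit just short of the grasp. I'll tip the tool 17° steeper about the closing axis, which keeps the pads flat on the grip and takes the wrist off the limit.

```bash
cat >> h.py <<'E'
T17=np.radians(17); tz=-(np.cos(T17)*lz+np.sin(T17)*lx)
Rt=R.from_matrix(np.c_[np.cross(ly,tz),ly,tz]); G=O+.078*lz+.005*tz
E
python3 - <<'E'
from h import *
rows(G,Rt,5); rows(G-.02*tz,Rt,5); print(np.linalg.norm((R.from_quat(manip.sense()['tool_rot']).inv()*Rt).as_rotvec(degrees=True)))
E
```

```text
5 x [0.0019, -0.0011, 0.0016, -0.08, 3.21, 0.0]
5 x [0.0012, -0.0012, -0.0024, -0.08, 3.21, 0.0]
16.0411061399592
```

drive_tool --pt "0.002 -0.001 0.0016 0 3.2 0 1" --pt "0.002 -0.001 0.0016 0 3.2 0 1" --pt "0.002 -0.001 0.0016 0 3.2 0 1" --pt "0.002 -0.001 0.0016 0 3.2 0 1" --pt "0.002 -0.001 0.0016 0 3.2 0 1" --pt "0 0 0 0 0 0 1" --pt "0 0 0 0 0 0 1"

```text
t: 7.7
tcp_pos: [0.4968, 0.2104, 0.168]
tool_rot: [0.083, 0.978, -0.022, 0.19]
force: [0.4, -1.0, 0.1]
finger_gap: 1.003
gripper_force: 0.0
```

Run:
```python
from h import *
s=manip.sense(); print(s["t"],s["q"],(s["tcp_pos"]-G)@B, s["force"])
rows(G,Rt,2)
```

```text
7.7 [ 0.28658166  0.47070321  1.94225912 -0.44290041  0.42190582 -0.73662603] [ 0.00065652 -0.00047641  0.00093133] [ 0.41934001 -0.95331176  0.13217143]
2 x [0.0002, 0.0002, 0.0005, -0.37, 1.01, -0.05]
```

drive_tool --pt "0 0 0.0005 -0.4 1 0 1" --pt "0 0 0.0005 -0.4 1 0 1" --pt "0 0 0 0 0 0 -1" --pt "0 0 0 0 0 0 -1" --pt "0 0 0 0 0 0 -1" --pt "0 0 0 0 0 0 -1" --pt "0 0 0 0 0 0 -1" --pt "0 0 0 0 0 0 -1" --pt "0 0 0 0 0 0 -1" --newtons 60

```text
t: 8.6
tcp_pos: [0.4974, 0.2104, 0.1667]
tool_rot: [0.082, 0.981, -0.014, 0.173]
force: [-0.5, -0.1, 1.2]
finger_gap: 0.203
gripper_force: 59.7
```

Run:
```python
from h import *
s=manip.sense(); print(s["t"],s["q"],(s["tcp_pos"]-G)@B, s["force"],s["finger_gap"],s["gripper_force"])
Rc=R.from_quat(s["tool_rot"]); print((Rc.inv()*Rt).as_rotvec(degrees=True))
np.savez("grasp.npz",p=s["tcp_pos"],q=s["tool_rot"])
rows(s["tcp_pos"]+np.array([0,0,.14]),Rc,10)
```

```text
8.6 [ 0.26899722  0.47123217  1.92743712 -0.33629107  0.44678174 -0.85212562] [ 0.00030286 -0.00035149 -0.0004175 ] [-0.49177938 -0.06351714  1.18564159] 0.2031971296960183 59.72917377948761
[ 0.06452812 -0.06821343 -0.09541307]
10 x [-0.0048, 0.0, -0.0132, 0.0, 0.0, 0.0]
```

drive_tool --pt "-0.0048 0 -0.0132 0 0 0 -1" --pt "-0.0048 0 -0.0132 0 0 0 -1" --pt "-0.0048 0 -0.0132 0 0 0 -1" --pt "-0.0048 0 -0.0132 0 0 0 -1" --pt "-0.0048 0 -0.0132 0 0 0 -1" --pt "-0.0048 0 -0.0132 0 0 0 -1" --pt "-0.0048 0 -0.0132 0 0 0 -1" --pt "-0.0048 0 -0.0132 0 0 0 -1" --pt "-0.0048 0 -0.0132 0 0 0 -1" --pt "-0.0048 0 -0.0132 0 0 0 -1"

```text
t: 9.6
tcp_pos: [0.4965, 0.21, 0.3066]
tool_rot: [0.082, 0.982, -0.014, 0.171]
force: [0.1, 0.8, -2.0]
finger_gap: 0.204
gripper_force: 59.3
```

drive_tool --pt "-0.01 0 -0.028 0 0 0 -1" --pt "-0.01 0 -0.028 0 0 0 -1" --pt "-0.007 0 -0.019 0 0 0 -1" --pt "0 0 0 0 0 0 -1"

```text
t: 10.0
tcp_pos: [0.4986, 0.2105, 0.3896]
tool_rot: [0.082, 0.981, -0.012, 0.175]
force: [-0.1, 0.4, -2.0]
finger_gap: 0.204
gripper_force: 59.3
```

Run:
```python
from h import *
s=manip.sense(); g=np.load("grasp.npz"); Rc=R.from_quat(s["tool_rot"]); print(s["t"],s["q"],s["tcp_pos"]-g["p"],s["force"],s["gripper_force"],(Rc.inv()*Rt).as_rotvec(degrees=True))
# ladle in tool frame from grasp
R0=R.from_quat(g["q"]); RLt=R0.inv()*R.from_matrix(B); pL=R0.inv().apply(O-g["p"]); print("ladle origin in tool",pL)
np.savez("rel.npz",q=RLt.as_quat(),p=pL)
d=manip.snapshot("top"); W=cloud(d); e=manip.snapshot("scene"); W2=cloud(e); np.savez("pics/top1.npz",**d); np.savez("pics/scene1.npz",**e)
BL=(Rc*RLt).as_matrix(); OL=s["tcp_pos"]+Rc.apply(pL)
for W_,n in((W,"top"),(W2,"scene")):
    Q=(W_-OL)@BL*1000; m=(abs(Q[...,1])<9)&(Q[...,2]>-60)&(Q[...,2]<58)&(Q[...,0]>-15)&(Q[...,0]<30)
    print(n,m.sum())
    for z in range(-40,60,4):
        k=abs(Q[m][:,2]-z)<2
        if k.sum()>2: print(z,k.sum(),np.percentile(Q[m][k,0],[5,95]).round(1),np.percentile(Q[m][k,1],[5,95]).round(1))
im=cv2.resize(d["image"][130:310,120:300],(400,400),interpolation=cv2.INTER_CUBIC); im2=cv2.resize(e["image"][160:340,160:340],(400,400),interpolation=cv2.INTER_CUBIC)
cv2.imwrite("pics/l1.png",np.hstack([im,im2])[:,:,::-1])
```

```text
10.0 [ 0.26825404  0.15676084  1.64334851 -0.1671817   1.02320576 -1.07052343] [1.20563179e-03 6.64735227e-05 2.22934710e-01] [-0.06031636  0.43793155 -1.96575868] 59.30718183517456 [ 0.22068975  0.24981866 -0.15079642]
ladle origin in tool [-0.02247522  0.00031084  0.06925472]
top 221
-40 3 [1.5 3.4] [-6.7 -5. ]
-36 4 [1.3 2.3] [-8.1 -4. ]
-32 3 [0.  2.5] [-6.6 -3.7]
-28 4 [ 0.3 12.5] [-8.  -4.2]
-24 4 [ 1.1 16.1] [-7.1  2.6]
-20 14 [ 1.3 17.8] [-7.9  5.3]
-16 15 [ 1.8 16.7] [-6.9  4.1]
-12 14 [ 1.1 14.2] [-7.9  4.3]
-8 8 [ 0.9 11.9] [-7.2  4.4]
-4 14 [ 1.2 13.4] [-7.8  3.1]
0 4 [ 1.9 12.2] [-8.3 -2.5]
8 9 [ 3.2 14.3] [-8.3  5.8]
12 31 [ 3.3 14.8] [-7.   4.6]
16 27 [ 0.5 16.3] [-8.1  5.8]
20 5 [0.6 5.2] [-7.6  2.9]
36 3 [7.6 9.3] [-7.9  5.7]
40 7 [ 8.8 11.2] [-8.4 -1.2]
44 9 [ 6.7 11.7] [-8.7  5. ]
48 7 [ 9.4 11.8] [-7.8  3.1]
52 10 [ 9.7 11.8] [-7.5  5.1]
56 7 [ 8.5 10.7] [-7.9  6.1]
scene 52
-40 3 [-6.4 -4. ] [-1.6  7.3]
-32 6 [-6.5 -4.2] [-1.5  7.8]
-24 3 [-6.5 -5.4] [1.5 7.7]
-12 3 [-5.9 -2.8] [6.5 7.4]
```

View pics/l1.png

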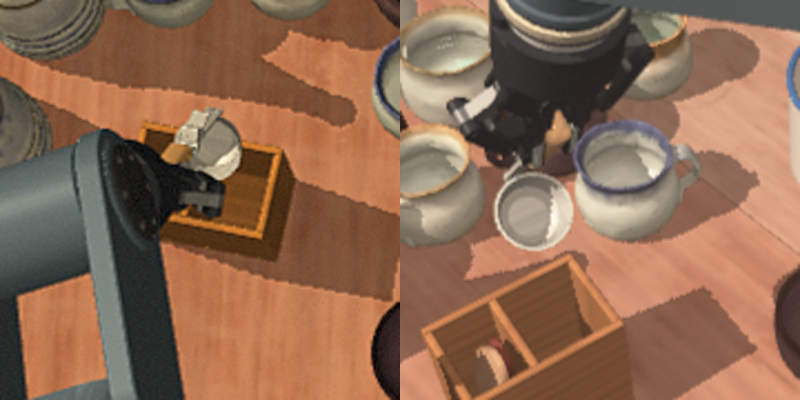

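The ladle is out and held in line, with the hook and bowl visible at about (205,125) in the left crop. The caddy still stands, and the hook's flared tip sits near ladle z -24, so the bridge is near z +7.

```bash
cat >> h.py <<'E'
PC=np.array([.5475,-.2257]); YAW=np.radians(18)
def place(rad,z,pc=None,yaw=None):
    "tool pose for ladle upright, axis rad from pail axis, origin at height z"
    pc=PC if pc is None else pc; yaw=YAW if yaw is None else yaw
    r=np.load("rel.npz"); Rl=R.from_euler("z",yaw)*R.from_quat(r["q"]).inv()
    o=np.array([*(pc+rad*np.array([np.cos(yaw),np.sin(yaw)])),z])
    return o-Rl.apply(r["p"]),Rl
def ladle():
    s=manip.sense(); r=np.load("rel.npz"); Rc=R.from_quat(s["tool_rot"])
    RL=Rc*R.from_quat(r["q"]); o=s["tcp_pos"]+Rc.apply(r["p"])
    v=o[:2]-PC; u=np.array([np.cos(YAW),np.sin(YAW)]); n=np.array([-u[1],u[0]])
    f=s["force"]
    print("t%.2f rad %.1f tan %.1f z %.1f mm"%(s["t"],v@u*1e3,v@n*1e3,o[2]*1e3),"tilt",(R.from_euler("z",YAW).inv()*RL).as_rotvec(degrees=True).round(2),"F rad %.1f tan %.1f z %.1f"%(f[:2]@u,f[:2]@n,f[2]),"q",s["q"].round(2),"grip",s["finger_gap"],s["gripper_force"])
    return s,o,RL
E
python3 - <<'E'
from h import *
ladle(); p,Rl=place(.078,.29); print(p); rows(p,Rl,14)
E
```

```text
t10.10 rad 125.7 tan 409.8 z 328.0 mm tilt [ -8.88 -36.14 -26.54] F rad -1.1 tan -0.3 z -3.1 q [ 0.27  0.16  1.65 -0.17  1.02 -1.07] grip 0.20243093241791257 59.308143854141235
[ 0.62068875 -0.20228911  0.36280098]
14 x [-0.0073, -0.0301, 0.0028, -0.05, 2.58, -2.0]
```

drive_tool --pt "-0.0073 -0.03 0.0028 0 2.6 -2 -1" --pt "-0.0073 -0.03 0.0028 0 2.6 -2 -1" --pt "-0.0073 -0.03 0.0028 0 2.6 -2 -1" --pt "-0.0073 -0.03 0.0028 0 2.6 -2 -1" --pt "-0.0073 -0.03 0.0028 0 2.6 -2 -1" --pt "-0.0073 -0.03 0.0028 0 2.6 -2 -1" --pt "-0.0073 -0.03 0.0028 0 2.6 -2 -1" --pt "-0.0073 -0.03 0.0028 0 2.6 -2 -1" --pt "-0.0073 -0.03 0.0028 0 2.6 -2 -1" --pt "-0.0073 -0.03 0.0028 0 2.6 -2 -1"

```text
t: 11.1
tcp_pos: [0.5679, -0.0914, 0.3756]
tool_rot: [-0.087, 0.994, -0.023, -0.059]
force: [0.8, 1.1, -1.8]
finger_gap: 0.205
gripper_force: 59.8
```

Run:
```python
from h import *
ladle(); p,Rl=place(.078,.29); rows(p,Rl,5)
```

```text
t11.10 rad 74.3 tan 117.3 z 304.1 mm tilt [-2.8  -9.89 -7.51] F rad 1.1 tan 0.8 z -1.8 q [-0.31  0.38  1.31 -0.09  1.53 -2.05] grip 0.2048613774589373 59.75639820098877
5 x [-0.0057, -0.024, 0.0021, -0.09, 1.98, -1.6]
```

drive_tool --pt "-0.0057 -0.024 0.002 -0.1 2 -1.6 -1" --pt "-0.0057 -0.024 0.002 -0.1 2 -1.6 -1" --pt "-0.0057 -0.024 0.002 -0.1 2 -1.6 -1" --pt "-0.0057 -0.024 0.002 -0.1 2 -1.6 -1" --pt "-0.0057 -0.024 0.002 -0.1 2 -1.6 -1" --pt "0 0 0 0 0 0 -1" --pt "0 0 0 0 0 0 -1" --pt "0 0 0 0 0 0 -1"

```text
t: 11.9
tcp_pos: [0.6207, -0.2004, 0.365]
tool_rot: [-0.154, 0.977, -0.023, -0.146]
force: [-0.4, 1.0, -2.1]
finger_gap: 0.197
gripper_force: 59.9
```

Run:
```python
from h import *
s,o,RL=ladle(); p,Rl=place(.078,.27); rows(p,Rl,2)
d=manip.snapshot("wrist"); W,T=wcloud(d,s); hsv=cv2.cvtColor(d["image"],cv2.COLOR_RGB2HSV)
cv2.imwrite("pics/w2.png",d["image"][:,:,::-1])
def circ(W,hsv):
    bl=(hsv[...,0]>100)&(hsv[...,0]<130)&(hsv[...,1]>90)&(W[...,2]>.115)&(W[...,2]<.15)
    P=W[bl]; P=P[abs(np.hypot(*(P[:,:2]-PC).T)-.095)<.02]
    A=np.c_[2*P[:,:2],np.ones(len(P))]; c=np.linalg.lstsq(A,(P[:,:2]**2).sum(1),rcond=None)[0]
    print("circle",len(P),c[:2],np.sqrt(c[2]+c[0]**2+c[1]**2),np.percentile(P[:,2],[5,50,95]))
circ(W,hsv)
dx=W[...,:2]-PC; r=np.hypot(dx[...,0],dx[...,1])
m=(r>.099)&(r<.14)&(W[...,2]>.02)&(W[...,2]<.125)&(hsv[...,0]<20)&(hsv[...,1]>120)
if m.sum(): q=dx[m]; print("roll",m.sum(),np.degrees(np.arctan2(*q.mean(0)[::-1])))
for n in("top","scene"):
    e=manip.snapshot(n); np.savez("pics/%s2.npz"%n,**e); W=cloud(e); circ(W,cv2.cvtColor(e["image"],cv2.COLOR_RGB2HSV))
    cv2.imwrite("pics/%s2.png"%n,e["image"][:,:,::-1])
    Q=(W-o)@RL.as_matrix()*1000; m=(abs(Q[...,1])<9)&(Q[...,2]>-60)&(Q[...,2]<58)&(Q[...,0]>-15)&(Q[...,0]<30); print(n,m.sum())
    for z in range(-40,60,6):
        k=abs(Q[m][:,2]-z)<3
        if k.sum()>2: print(z,k.sum(),np.percentile(Q[m][k,0],[5,95]).round(1),np.percentile(Q[m][k,1],[5,95]).round(1))
```

```text
t11.90 rad 78.8 tan 1.8 z 292.2 mm tilt [ 0.   -0.12 -0.02] F rad -0.1 tan 1.0 z -2.1 q [-0.4   0.59  1.02 -0.19  1.76 -2.3 ] grip 0.1971811798417433 59.87226605415344
2 x [-0.0029, -0.0009, 0.0107, 0.0, 0.06, -0.01]
circle 2457 [ 0.54817241 -0.22675772] 0.09419853800353642 [0.12897961 0.13057082 0.13194125]
circle 363 [ 0.5486902  -0.22707951] 0.09467882817199744 [0.12409155 0.12866316 0.13361869]
top 30
14 6 [-8.2 -5.6] [-4.3  1.2]
38 4 [-9.6 -9.2] [-3.6  4. ]
44 4 [-10.5  -9.7] [-3.   5.5]
50 6 [-10.6  -8.8] [-7.3  2.1]
56 4 [-10.5  -9.2] [-2.3  3.9]
circle 107 [ 0.54742213 -0.2231544 ] 0.09317719990257213 [0.12610807 0.12843298 0.13074622]
scene 2
```

View pics/w2.png

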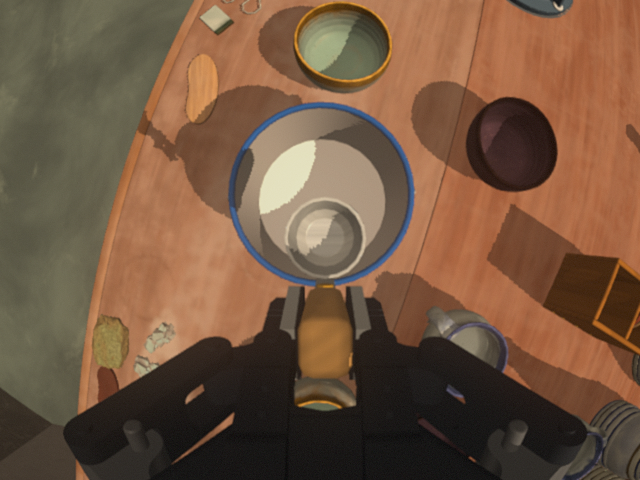

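The wrist view shows the bowl at (326,237) inside the pail's mouth, with the near rim at about (322,283) just beyond the grip. The bail is out of sight on the opposite, robot side. Refined pail centre: (0.548, -0.2265).

```bash
sed -i 's/^PC=.*; YAW/PC=np.array([.5480,-.2265]); YAW/' h.py
python3 - <<'E'
from h import *
ladle(); p,Rl=place(.084,.165); rows(p,Rl,9)
E
```

```text
t12.05 rad 79.0 tan 2.5 z 293.9 mm tilt [-0.12 -0.23  0.01] F rad -0.3 tan -0.5 z -1.9 q [-0.4   0.58  1.02 -0.19  1.76 -2.3 ] grip 0.20019708343954196 59.87262547016144
9 x [-0.0047, -0.0003, 0.0135, -0.01, 0.03, -0.0]
```

drive_tool --pt "-0.0047 -0.0003 0.0135 0 0 0 -1" --pt "-0.0047 -0.0003 0.0135 0 0 0 -1" --pt "-0.0047 -0.0003 0.0135 0 0 0 -1" --pt "-0.0047 -0.0003 0.0135 0 0 0 -1" --pt "-0.0047 -0.0003 0.0135 0 0 0 -1" --pt "-0.0047 -0.0003 0.0135 0 0 0 -1" --pt "-0.0047 -0.0003 0.0135 0 0 0 -1" --pt "-0.0047 -0.0003 0.0135 0 0 0 -1" --pt "0 0 0 0 0 0 -1" --pt "0 0 0 0 0 0 -1"

```text
t: 13.05
tcp_pos: [0.6266, -0.2023, 0.2517]
tool_rot: [-0.153, 0.977, -0.023, -0.145]
force: [1.0, -0.2, -1.6]
finger_gap: 0.203
gripper_force: 59.8
```

Run:
```python
from h import *
s,o,RL=ladle(); p,Rl=place(.0875,.162); rows(p,Rl,3)
for n in("top","scene"):
    e=manip.snapshot(n); cv2.imwrite("pics/%s3.png"%n,e["image"][:,:,::-1])
a=cv2.imread("pics/top3.png")[150:270,370:490]; b=cv2.imread("pics/scene3.png")[110:250,310:450]
cv2.imwrite("pics/c3.png",np.hstack([cv2.resize(a,(400,400),interpolation=2),cv2.resize(b,(400,400),interpolation=2)]))
```

```text
t13.05 rad 83.6 tan -1.0 z 178.9 mm tilt [-0.1  -0.17 -0.03] F rad 0.8 tan -0.5 z -1.6 q [-0.4   0.68  1.15 -0.19  1.54 -2.25] grip 0.20336222675944285 59.8456335067749
3 x [-0.003, 0.0003, 0.005, -0.03, 0.06, -0.02]
```

View pics/c3.png

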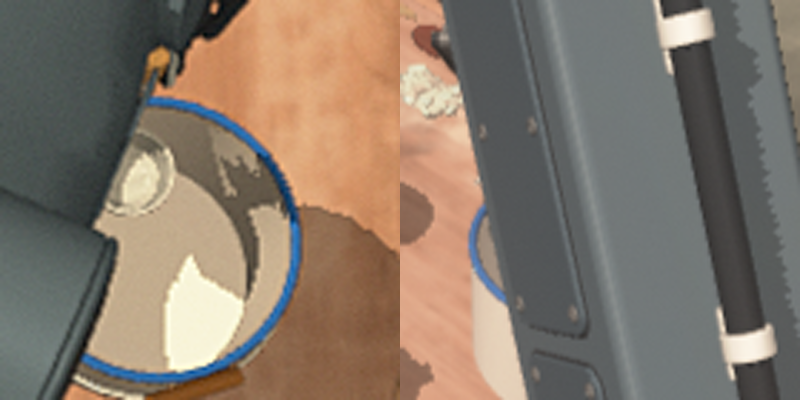

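The arm hides the hook from both fixed cameras; only the bowl, at (140,175), is visible inside the pail. I'll rely on force and the wrist camera from here.

drive_tool --pt "-0.003 0.0003 0.005 0 0 0 -1" --pt "-0.003 0.0003 0.005 0 0 0 -1" --pt "-0.003 0.0003 0.005 0 0 0 -1" --pt "0 0 0 0 0 0 -1" --pt "0 0 0 0 0 0 -1"

```text
t: 13.65
tcp_pos: [0.6299, -0.2, 0.2345]
tool_rot: [-0.153, 0.977, -0.023, -0.146]
force: [-1.7, -0.3, -2.5]
finger_gap: 0.203
gripper_force: 59.8
```

Run:
```python
from h import *
s,o,RL=ladle()
d=manip.snapshot("wrist"); W,T=wcloud(d,s); hsv=cv2.cvtColor(d["image"],cv2.COLOR_RGB2HSV)
bl=(hsv[...,0]>100)&(hsv[...,0]<130)&(hsv[...,1]>90)&(W[...,2]>.11)&(W[...,2]<.15)
P=W[bl]; P=P[abs(np.hypot(*(P[:,:2]-PC).T)-.095)<.02]
A=np.c_[2*P[:,:2],np.ones(len(P))]; c=np.linalg.lstsq(A,(P[:,:2]**2).sum(1),rcond=None)[0]
print("circle",len(P),c[:2],np.sqrt(c[2]+c[0]**2+c[1]**2),np.percentile(P[:,2],[5,50,95]))
Q=(P-o)@RL.as_matrix()*1000; k=abs(Q[:,1])<25; print("rim near in ladle frame",k.sum(),np.percentile(Q[k,0],[3,50,97]) if k.sum() else 0)
# depth of bowl / grip in ladle frame
Q=(W-o)@RL.as_matrix()*1000
m=(abs(Q[...,1])<20)&(Q[...,2]>40)&(Q[...,2]<100)&(abs(Q[...,0])<16); q=Q[m]; print("grip",m.sum(),np.percentile(q[:,0],[3,97]),np.percentile(q[:,1],[3,50,97]))
m=(abs(Q[...,1])<40)&(Q[...,2]>-62)&(Q[...,2]<-50)&(Q[...,0]<5)&(Q[...,0]>-75); q=Q[m]; print("bowl lip",m.sum(),np.percentile(q[:,0],[1,99]),np.percentile(q[:,1],[1,99]),np.median(q[:,2]))
p,Rl=place(.088,.146); rows(p,Rl,4)
```

```text
t13.65 rad 87.4 tan 0.2 z 161.7 mm tilt [-0.06 -0.12 -0.04] F rad -1.7 tan 0.2 z -2.5 q [-0.39  0.7   1.16 -0.19  1.51 -2.24] grip 0.20312981251129314 59.822747111320496
circle 5537 [ 0.54839914 -0.22686634] 0.09397354734740743 [0.12861655 0.13048435 0.13182161]
rim near in ladle frame 573 [-183.8724485  -179.79779984    4.0661573 ]
grip 3893 [-14.58332108  11.12909354] [-18.54842817  -0.18517399  18.53245616]
bowl lip 1486 [-62.97954253   3.57469414] [-36.95207966  37.39276793] -58.44990684430496
4 x [-0.0013, -0.0, 0.0038, -0.01, 0.03, -0.01]
```

drive_tool --pt "-0.0013 0 0.004 0 0 0 -1" --pt "-0.0013 0 0.004 0 0 0 -1" --pt "-0.0013 0 0.004 0 0 0 -1" --pt "-0.0013 0 0.004 0 0 0 -1" --pt "0 0 0 0 0 0 -1" --pt "0 0 0 0 0 0 -1"

```text
t: 14.3
tcp_pos: [0.63, -0.2001, 0.2174]
tool_rot: [-0.153, 0.977, -0.023, -0.146]
force: [-4.2, -1.5, -3.9]
finger_gap: 0.2
gripper_force: 59.7
```

```bash
sed -i 's/^PC=.*; YAW/PC=np.array([.5483,-.2268]); YAW/' h.py
python3 - <<'E'
from h import *
s,o,RL=ladle(); Rc=R.from_quat(s["tool_rot"])
print("1mm out",Rc.inv().apply([np.cos(YAW)*.001,np.sin(YAW)*.001,0]),"1mm down",Rc.inv().apply([0,0,-.001]))
E
```

```text
t14.30 rad 87.2 tan 0.4 z 144.6 mm tilt [-0.07 -0.1  -0.05] F rad -4.5 tan -0.1 z -3.9 q [-0.39  0.71  1.18 -0.19  1.48 -2.24] grip 0.20014495422442866 59.688212871551514
1mm out [-9.56453270e-04  2.72124208e-06 -2.91872810e-04] 1mm down [-2.91872372e-04  5.65481569e-07  9.56457108e-04]
```

The rim is pushing the ladle inward with 4.5 N, so the stem already bears on it. I'll ease off slightly, then go down.

drive_tool --pt "0.0006 0 0.0002 0 0 0 -1" --pt "0 0 0 0 0 0 -1"

```text
t: 14.5
tcp_pos: [0.6298, -0.2001, 0.2179]
tool_rot: [-0.153, 0.977, -0.023, -0.145]
force: [-2.8, -1.6, -4.0]
finger_gap: 0.203
gripper_force: 59.6
```

```bash
python3 -c "
from h import *
ladle()"
```

```text
t14.50 rad 87.2 tan 0.5 z 145.1 mm tilt [-0.07 -0.17 -0.04] F rad -3.1 tan -0.7 z -4.0 q [-0.39  0.71  1.18 -0.19  1.48 -2.24] grip 0.20269485731832151 59.634937047958374
```

drive_tool --pt "-0.0003 0 0.001 0 0 0 -1" --pt "-0.0003 0 0.001 0 0 0 -1" --pt "-0.0003 0 0.001 0 0 0 -1" --pt "0 0 0 0 0 0 -1"

```text
t: 14.9
tcp_pos: [0.63, -0.2004, 0.2154]
tool_rot: [-0.153, 0.977, -0.024, -0.145]
force: [-3.6, -1.6, -0.1]
finger_gap: 0.204
gripper_force: 60.1
```

```bash
python3 -c "
from h import *
ladle()"
```

```text
t14.90 rad 87.2 tan -0.0 z 142.6 mm tilt [-0.15 -0.19 -0.03] F rad -4.0 tan -0.4 z -0.1 q [-0.39  0.71  1.18 -0.19  1.48 -2.24] grip 0.20414173251611853 60.07028818130493
```

drive_tool --pt "0.0002 0 0.0012 0 0 0 -1" --pt "-0.0003 0 0.001 0 0 0 -1" --pt "-0.0003 0 0.001 0 0 0 -1" --pt "0 0 0 0 0 0 -1"

```text
t: 15.3
tcp_pos: [0.6297, -0.2006, 0.2119]
tool_rot: [-0.153, 0.977, -0.024, -0.145]
force: [-3.4, -1.9, 0.4]
finger_gap: 0.199
gripper_force: 60.1
```

```bash
python3 -c "
from h import *
ladle()"
```

```text
t15.30 rad 87.0 tan -0.0 z 139.1 mm tilt [-0.14 -0.22 -0.03] F rad -3.8 tan -0.7 z 0.4 q [-0.4   0.72  1.18 -0.19  1.47 -2.24] grip 0.1987933022848701 60.13600409030914
```

drive_tool --pt "-0.0003 0 0.001 0 0 0 -1" --pt "-0.0003 0 0.001 0 0 0 -1" --pt "0 0 0 0 0 0 -1"

```text
t: 15.6
tcp_pos: [0.6297, -0.2005, 0.2099]
tool_rot: [-0.153, 0.977, -0.024, -0.145]
force: [-3.9, -1.9, 2.3]
finger_gap: 0.201
gripper_force: 60.4
```

```bash
python3 -c "
from h import *
ladle()"
```

```text
t15.60 rad 87.0 tan -0.0 z 137.1 mm tilt [-0.14 -0.22 -0.03] F rad -4.3 tan -0.6 z 2.3 q [-0.4   0.72  1.18 -0.19  1.46 -2.24] grip 0.20095464727747298 60.367451906204224
```

drive_tool --pt "-0.0003 0 0.001 0 0 0 -1" --pt "-0.0003 0 0.001 0 0 0 -1" --pt "-0.0003 0 0.001 0 0 0 -1"

```text
t: 15.9
tcp_pos: [0.6297, -0.2006, 0.2072]
tool_rot: [-0.153, 0.977, -0.024, -0.145]
force: [-3.7, -0.1, 5.9]
finger_gap: 0.202
gripper_force: 60.6
```

drive_tool --pt "-0.0003 0 0.001 0 0 0 -1" --pt "-0.0003 0 0.001 0 0 0 -1"

```text
t: 16.1
tcp_pos: [0.6297, -0.2007, 0.2061]
tool_rot: [-0.153, 0.977, -0.024, -0.145]
force: [-4.3, -0.5, 10.1]
finger_gap: 0.2
gripper_force: 61.5
```

```bash
python3 -c "
from h import *
ladle()"
```

```text
t16.10 rad 86.9 tan -0.2 z 133.3 mm tilt [-0.18 -0.21 -0.04] F rad -4.3 tan 0.8 z 10.1 q [-0.4   0.72  1.19 -0.19  1.46 -2.23] grip 0.20043191156496337 61.489001512527466
```

drive_tool --pt "-0.0003 0 0.001 0 0 0 -1" --pt "0 0 0 0 0 0 -1"

```text
t: 16.3
tcp_pos: [0.6298, -0.2007, 0.2056]
tool_rot: [-0.153, 0.977, -0.024, -0.144]
force: [-3.7, -0.7, 9.8]
finger_gap: 0.204
gripper_force: 61.6
```

drive_tool --pt "-0.0003 0 0.001 0 0 0 -1" --pt "0 0 0 0 0 0 -1"

```text
t: 16.5
tcp_pos: [0.6303, -0.2006, 0.2046]
tool_rot: [-0.153, 0.977, -0.024, -0.144]
force: [-2.9, -1.4, 9.2]
finger_gap: 0.2
gripper_force: 61.4
```

```bash
python3 -c "
from h import *
ladle()"
```

```text
t16.50 rad 87.6 tan -0.4 z 131.8 mm tilt [-0.23 -0.32 -0.03] F rad -3.2 tan -0.5 z 9.2 q [-0.4   0.72  1.19 -0.19  1.45 -2.23] grip 0.2004547741044293 61.392903327941895
```

drive_tool --pt "-0.0002 0 0.001 0 0 0 -1" --pt "0 0 0 0 0 0 -1"

```text
t: 16.7
tcp_pos: [0.6307, -0.2006, 0.2036]
tool_rot: [-0.153, 0.977, -0.024, -0.143]
force: [-2.4, 0.2, 8.7]
finger_gap: 0.203
gripper_force: 61.4
```

drive_tool --pt "-0.0002 0 0.001 0 0 0 -1" --pt "0 0 0 0 0 0 -1"

```text
t: 16.9
tcp_pos: [0.6309, -0.2007, 0.2025]
tool_rot: [-0.153, 0.977, -0.025, -0.143]
force: [-1.3, 0.1, 8.8]
finger_gap: 0.201
gripper_force: 61.4
```

```bash
python3 -c "
from h import *
ladle()"
```

```text
t16.90 rad 88.3 tan -0.6 z 129.7 mm tilt [-0.27 -0.42 -0.02] F rad -1.2 tan 0.5 z 8.8 q [-0.39  0.73  1.19 -0.19  1.45 -2.23] grip 0.2006252647274206 61.42203211784363
```

drive_tool --pt "-0.0005 0 0.001 0 0 0 -1" --pt "0 0 0 0 0 0 -1"

```text
t: 17.1
tcp_pos: [0.6314, -0.2006, 0.2009]
tool_rot: [-0.153, 0.978, -0.025, -0.142]
force: [-0.1, -1.2, 7.4]
finger_gap: 0.206
gripper_force: 61.2
```

drive_tool --pt "-0.0003 0 0.001 0 0 0 -1" --pt "0 0 0 0 0 0 -1"

```text
t: 17.3
tcp_pos: [0.6314, -0.2006, 0.1993]
tool_rot: [-0.154, 0.978, -0.024, -0.142]
force: [-0.0, -0.9, 5.7]
finger_gap: 0.202
gripper_force: 60.9
```

drive_tool --pt "-0.0003 0 0.001 0 0 0 -1" --pt "0 0 0 0 0 0 -1"

```text
t: 17.5
tcp_pos: [0.631, -0.2006, 0.1975]
tool_rot: [-0.153, 0.977, -0.024, -0.143]
force: [0.4, -2.2, 4.6]
finger_gap: 0.204
gripper_force: 60.9
```

Run:
```python
from h import *
s,o,RL=ladle()
d=manip.snapshot("wrist"); W,T=wcloud(d,s); hsv=cv2.cvtColor(d["image"],cv2.COLOR_RGB2HSV)
bl=(hsv[...,0]>100)&(hsv[...,0]<130)&(hsv[...,1]>90)&(W[...,2]>.11)&(W[...,2]<.15)
P=W[bl]; P=P[abs(np.hypot(*(P[:,:2]-PC).T)-.095)<.02]
A=np.c_[2*P[:,:2],np.ones(len(P))]; c=np.linalg.lstsq(A,(P[:,:2]**2).sum(1),rcond=None)[0]
print("circle",len(P),c[:2],np.sqrt(c[2]+c[0]**2+c[1]**2),np.percentile(P[:,2],[5,50,95]))
```

```text
t17.50 rad 88.4 tan -0.6 z 124.8 mm tilt [-0.23 -0.41 -0.02] F rad -0.3 tan -2.2 z 4.6 q [-0.4   0.73  1.19 -0.19  1.44 -2.23] grip 0.20399532716113136 60.948829650878906
circle 7381 [ 0.54849014 -0.22690943] 0.09381148741308046 [0.12837382 0.13044487 0.13177171]
```

The pail has moved only 0.1 mm, and the force is falling as the knee snaps under the rim. Small steps from here to the stop.

drive_tool --pt "-0.0002 0 0.0008 0 0 0 -1" --pt "0 0 0 0 0 0 -1"

```text
t: 17.75
tcp_pos: [0.6307, -0.2006, 0.1965]
tool_rot: [-0.153, 0.977, -0.024, -0.143]
force: [2.4, -0.4, 4.4]
finger_gap: 0.202
gripper_force: 60.9
```

drive_tool --pt "-0.0002 0 0.0008 0 0 0 -1" --pt "0 0 0 0 0 0 -1"

```text
t: 17.95
tcp_pos: [0.6306, -0.2005, 0.1959]
tool_rot: [-0.153, 0.977, -0.024, -0.143]
force: [3.0, -1.3, 4.8]
finger_gap: 0.202
gripper_force: 61.0
```

drive_tool --pt "-0.0002 0 0.0008 0 0 0 -1" --pt "0 0 0 0 0 0 -1"

```text
t: 18.15
tcp_pos: [0.6305, -0.2005, 0.1959]
tool_rot: [-0.153, 0.977, -0.024, -0.143]
force: [2.9, -0.8, 7.5]
finger_gap: 0.201
gripper_force: 61.5
```

```bash
python3 -c "
from h import *
ladle()"
```

```text
t18.15 rad 88.0 tan -0.3 z 123.1 mm tilt [-0.2  -0.37 -0.03] F rad 2.5 tan -1.6 z 7.5 q [-0.4   0.73  1.2  -0.19  1.44 -2.23] grip 0.2014001398525291 61.54160499572754
```

drive_tool --pt "-0.0002 0 0.0008 0 0 0 -1" --pt "0 0 0 0 0 0 -1"

```text
t: 18.35
tcp_pos: [0.6305, -0.2005, 0.1958]
tool_rot: [-0.153, 0.977, -0.024, -0.143]
force: [2.8, -0.1, 10.2]
finger_gap: 0.205
gripper_force: 61.8
```

```bash
python3 -c "
from h import *
ladle()"
```

```text
t18.35 rad 88.0 tan -0.4 z 123.0 mm tilt [-0.22 -0.37 -0.03] F rad 2.7 tan -0.9 z 10.2 q [-0.4   0.73  1.2  -0.19  1.44 -2.23] grip 0.20474739320690277 61.832778453826904
```

Hard stop: z stays at 123.0 mm while the force rises. I'll relieve the press, then let go.

drive_tool --pt "0.0004 0 -0.0013 0 0 0 -1" --pt "-0.0004 0 -0.0017 0 0 0 -1" --pt "0 0 0 0 0 0 -1"

```text
t: 18.65
tcp_pos: [0.6303, -0.1998, 0.196]
tool_rot: [-0.153, 0.977, -0.023, -0.145]
force: [2.8, -0.6, -0.3]
finger_gap: 0.198
gripper_force: 60.6
```

```bash
python3 -c "
from h import *
ladle()"
```

```text
t18.65 rad 87.8 tan 0.6 z 123.2 mm tilt [-0.06 -0.23 -0.03] F rad 2.5 tan -1.4 z -0.3 q [-0.39  0.73  1.19 -0.19  1.44 -2.23] grip 0.19805117745190645 60.561423897743225
```

drive_tool --pt "-0.001 0 0 0 0 0 -1" --pt "0 0 0 0 0 0 -1" --pt "0 0 0 0 0 0 0.6" --pt "0 0 0 0 0 0 0.6" --pt "0 0 0 0 0 0 0.6" --pt "0 0 0 0 0 0 0.6" --pt "0 0 0 0 0 0 0.6"

```text
t: 19.35
tcp_pos: [0.631, -0.1998, 0.1966]
tool_rot: [-0.153, 0.977, -0.023, -0.145]
force: [-0.3, -0.2, -0.2]
finger_gap: 0.8
gripper_force: 0.0
```

drive_tool --pt "0 0 -0.01 0 0 0 0.6" --pt "0 0 -0.015 0 0 0 0.6" --pt "0 0 -0.02 0 0 0 0.6" --pt "0 0 -0.02 0 0 0 0.6" --pt "0 0 -0.02 0 0 0 0.6" --pt "0 0 -0.02 0 0 0 0.6" --pt "0 0 -0.02 0 0 0 0.6" --pt "0 0 -0.02 0 0 0 0.6" --pt "0 0 0 0 0 0 0.6" --pt "0 0 0 0 0 0 0.6"

```text
t: 20.35
tcp_pos: [0.6711, -0.1867, 0.3358]
tool_rot: [-0.153, 0.977, -0.024, -0.144]
force: [-0.4, -0.7, -0.7]
finger_gap: 0.796
gripper_force: 0.0
```

Run:
```python
from h import *
s,o,RL=ladle()
d=manip.snapshot("wrist"); W,T=wcloud(d,s); hsv=cv2.cvtColor(d["image"],cv2.COLOR_RGB2HSV)
bl=(hsv[...,0]>100)&(hsv[...,0]<130)&(hsv[...,1]>90)&(W[...,2]>.11)&(W[...,2]<.15)
P=W[bl]; P=P[abs(np.hypot(*(P[:,:2]-PC).T)-.095)<.02]
A=np.c_[2*P[:,:2],np.ones(len(P))]; c=np.linalg.lstsq(A,(P[:,:2]**2).sum(1),rcond=None)[0]
print("circle",len(P),c[:2],np.sqrt(c[2]+c[0]**2+c[1]**2))
u=np.array([np.cos(YAW),np.sin(YAW)]);n=np.array([-u[1],u[0]])
m=(W[...,2]>.15)&(W[...,2]<.25)&(np.hypot(W[...,0]-PC[0]-.088*u[0],W[...,1]-PC[1]-.088*u[1])<.04)
q=W[m]; v=q[:,:2]-PC
for z in (.165,.18,.195,.21,.225,.231):
    k=abs(q[:,2]-z)<.005
    if k.sum()>5: print(z,k.sum(),"rad",(np.percentile(v[k]@u,[3,97])*1e3).round(1),"tan",(np.percentile(v[k]@n,[3,97])*1e3).round(1))
print("top z",np.percentile(q[:,2],99.5))
e=manip.snapshot("top"); a=e["image"][:,:,::-1]
cv2.imwrite("pics/f.png",np.hstack([cv2.resize(d["image"][:,:,::-1],(400,300)),cv2.resize(a,(400,300))]))
```

```text
t20.35 rad 130.7 tan 0.3 z 263.0 mm tilt [-0.15 -0.26 -0.02] F rad -0.6 tan -0.5 z -0.7 q [-0.36  0.68  0.92 -0.19  1.77 -2.26] grip 0.7963457488524117 0.0
circle 2907 [ 0.54825815 -0.22632754] 0.09417682727363207
0.225 733 rad [ 80.3 100.2] tan [-6.4  9.5]
0.231 677 rad [81.  99.5] tan [-5.7  9.4]
top z 0.2306504077456163
```

View pics/f.png

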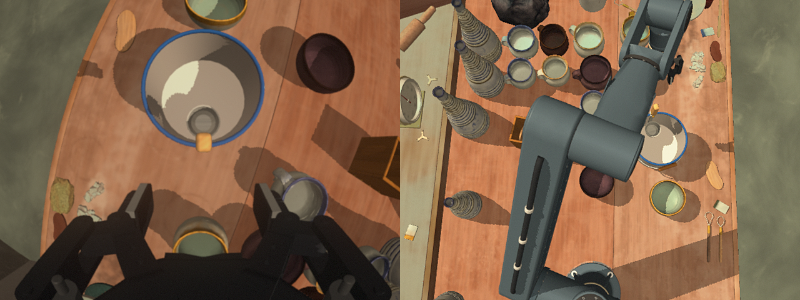

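The final views show the ladle hanging upright on the pail's far rim: the grip end is at (204,142) in the left half and the bowl is inside the pail. The grip top at z 0.231 m matches home, and the pail, caddy and pots are in place.

```bash
python3 -c "
from station import manip
print(manip.sign_off())"
```

```text
the job is handed in; nothing more can be done
None
```

The glaze ladle hangs upright in the pail with its hook pressed to the hard stop on the side opposite the bail; it is released, the pail, caddy and pots look undisturbed, and the job was handed in at about 20 s (no verdict returned).

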